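Pack the measured parts, heavy one lowest

TASK

Pack the two measured parts in the blue tote on the tilted stand, heaviest lowest: first the red-brown iron casting on the tote's floor, then the light orange plastic guard flat on top of the casting. Set each part down gently, flat with the sloping floor (do not drop or tip it in), let go, and leave the gauges on the bench where they stand.

Things in the scene. Friction and masses are not known exactly. Their poses are not given: they have to be found in the camera images.
- casting_center (a point): Iron casting in red-brown primer, a block 130 (its x) x 52 (its y) x 36 mm (its z) with a bright machined band on top showing one large and two small dark bores; about 0.7 kg, always the heaviest. This point is its centre, half-way up. Starts lying loose and flat on the bench.
- guard_center (a point): Bright orange plastic guard, a flat frame 120 (its x) x 54 (its y) x 20 mm (its z) with two windows; about 0.07 kg, the lightest. This point is its centre, half-way up. Starts lying loose and flat on the bench.
- tote_in (a point): Blue open tote fixed on a green stand that tips it 28 degrees towards the robot. This point: centre of its sloping inner floor, 68 mm above the bench. Axes: z square to the floor (up, leaning to the robot), x up the slope (away from the robot), y across it, level. Inside 160 (x) x 180 (y) mm, walls 4 mm, rim 66 mm above the inner floor along z. Parts stay put or slide a little to the low wall.
- square: Bystander: upright loose steel cylinder, 60 mm across, 110 mm tall, on the bench; the origin is the centre of its underside. Leave alone.
- gauge_case: Bystander: closed dark wooden gauge case 90 x 150 x 36 mm, loose on the bench; the origin is the centre of its underside. Leave alone.
- dial_stand: Bystander: dial indicator on a cream foot 70 x 70 mm with a post and an arm, 180 mm tall in all, loose on the bench; the origin is the centre of the foot's underside. Leave alone.
Things that resemble listed ones, but are neither listed nor needed, are in the scene too. Of the things that look like the part that bears casting_center, take the one that is farthest to the robot's right at the start.

How it is judged:
On the way:
1. the casting lies flat on the tote's floor, let go (z of casting_center in the frame of tote_in between 0.012 and 0.024 m and x of casting_center in the frame of tote_in between -0.08 and 0.08 m and y of casting_center in the frame of tote_in between -0.09 and 0.09 m and angle between the z axis of casting_center and the z axis of tote_in, either way round below 0.12 rad and contact force between casting and the fingers below 0.2 N and linear speed of casting below 0.03 m/s), for 0.2 s.
At the end, for the whole second after the job is handed in: Both parts let go and at rest inside the tote, each flat to its floor within 0.12 rad: casting on the floor, guard on the casting; centres 18 and 46 mm (each within 6 mm) above the inner floor along the tote's z (all of step 1 and z of guard_center in the frame of tote_in between 0.04 and 0.052 m and x of guard_center in the frame of tote_in between -0.08 and 0.08 m and y of guard_center in the frame of tote_in between -0.09 and 0.09 m and angle between the z axis of guard_center and the z axis of tote_in, either way round below 0.12 rad and contact force between guard and the fingers below 0.2 N and linear speed of guard below 0.03 m/s); the robot touches nothing.
It fails at once if the casting is dropped, tipped in or thrown (moves faster than 0.5 m/s or turns faster than 5 rad/s while the gripper is not touching it) (contact force between casting and the arm below 0.05 N and contact force between casting and the fingers below 0.05 N and (linear speed of casting above 0.5 m/s or angular speed of casting above 5 rad/s)).
It fails at once if the guard is dropped, tipped in or thrown (moves faster than 0.5 m/s or turns faster than 5 rad/s while the gripper is not touching it) (contact force between guard and the arm below 0.05 N and contact force between guard and the fingers below 0.05 N and (linear speed of guard above 0.5 m/s or angular speed of guard above 5 rad/s)).
It fails at once if the steel cylinder, gauge case or dial stand is moved more than 20 mm or tipped (distance of any of square, gauge_case, dial_stand from where it was at the start of the episode above 0.02 m or angle between any of square, gauge_case, dial_stand's own z axis and vertical above 0.2 rad).
It also fails if it takes over 72 s, if anything falls off the work surface, if the arm or the gripper's body presses on something with over 40 N, if the wrist force passes 120 N, or if a joint passes its speed limit or range.

ROBOT

A 7-joint arm with a two-finger parallel gripper is mounted at the origin on the work surface. World frame = base frame: x ahead of the robot, y to its left, z up, the work surface at z = 0. Lengths are in m, angles in rad, forces in N, time in s.
With the tool pointing down it reaches from about 0.4 to 0.9 m from the base axis. Payload 5.5 kg.
Tool frame: the origin (TCP) lies between the finger pads; the fingertips stand 19 mm ahead of it and the grasp point (between the pads) is the TCP; y points along the fingers, x is the direction in which the jaws open and shut, and the axes are right-handed (so a half turn about y gives the same grasp; the last joint's range is limited). The gripper opens to 92 mm and grips with 3 to 60 N. Pads are 19 mm wide; open, the fingers measure 130 mm over their backs; the gripper's body (75 mm by 190 mm) begins 47 mm behind the grasp point.
Start: joints at [-0.865, 0.501, -0.427, 1.55, 0.221, 1.138, -0.21], TCP at [0.278, 0.587, 0.246] pointing down, gripper open.
Joint ranges: [-2.88, 2.88], [-0.31, 2.03], [-1.54, 1.56], [0.2, 2.42], [-1.41, 4.55], [0.19, 2.02], [-2.57, 2.57]. Speed limits (rad/s): [2.57, 2.57, 3.14, 3.14, 3.14, 3.14, 3.14].

INTERFACE

Orientations are given as a unit quaternion [w, x, y, z].
In Python, from station import manip gives the robot as it stands. Calls block until the motion is done:
- manip.reach(position, orientation): joint-space move of the TCP to a pose.
- manip.movel(position, rotation=None, v=0.15, f_stop=None): straight line of the TCP; rotation=None keeps the orientation; v is the mean speed in m/s. With f_stop (N) it stops when the force on the tool has changed by that much, and returns True; else False.
- manip.set_joints(angles): joint-space move.
- manip.grip(opening): finger opening in m; the grip force is fixed at half the most; returns when the fingers have stopped.
- manip.sleep(seconds).
- manip.inverse_kinematics(position, orientation): joint angles nearest the present ones, or None.
- manip.get_image(name): name is "scene" or "top" or "wrist"; returns the picture (480x640x3 uint8, blue, green, red); there is no depth.
- manip.camera_info(name): a dict with "mtx" (3x3 intrinsics, pixels), "R" (3x3) and "t" (3): a world point X has camera coordinates R X + t; the wrist camera has in their place "tool_from_camera" (4x4, takes a point from camera to tool coordinates, whose origin is the TCP and whose axes are the tool frame's). Camera axes: x right, y down, z forward; pixel columns grow to the right and rows downward; lengths in m; the calibration is good to about 2 mm. A picture is of the moment at which its call begins: read the wrist's pose just before it. camera_info takes no time and is no camera call.
A pose or a line that the arm cannot do raises manip.IKError and nothing moves.
- manip.finish_job(): hands the job in, once; it reports no verdict.
Trained networks look in the newest picture that a camera, given by its name, has taken for a name from the list of things; names that differ only in an ending like _2 or _b are one class to them, and where a whole thing is asked for, a point or a joint stands for the part that bears it (a point fixed in the world has none). Each returns a list of dicts, best first, with "confidence" (0 to 1); they miss things now and then, are a little off and sometimes report something else, mostly with a low value. They report only what shows in the picture. A call takes as long as a camera call. They do not tell look-alikes from the thing itself.
- manip.find_in(camera, target): "at" ([column, row] in pixels, amid what is visible of it).
- manip.landmark_of(camera, target): "at" ([column, row] in pixels: a listed point, or the origin of a listed thing).
Readings, each from a call of its own:
- manip.current_time(): time.
- manip.current_joints(): joint angles.
- manip.current_dq(): joint speeds.
- manip.current_joint_efforts(): joint torques, N m.
- manip.current_position(): TCP position.
- manip.current_orientation(): TCP orientation.
- manip.current_ft_force(): force on the tool from outside, world axes, zero at the start.
- manip.current_moment(): the same for the moment, N m.
- manip.current_opening(): finger opening in m.
Only numpy, scipy, OpenCV 4.12 (cv2) and the standard library are available. Lean on these libraries where they do the work, as an engineer would, in place of code of your own. Each camera call takes 0.05 s, during which the arm holds its last target. There are 200 camera calls.

## Working session

There is one attempt and no reset: what is moved stays moved. The work goes in short steps, each a Python script; the robot and the scene stay as the last script left them, time stands still between calls to the robot, and variables do not carry over. Pictures are saved under pics/ and viewed, about 8 in all and at most 12, crops included, and the job is handed in when it is done.

```bash
ls; mkdir -p pics; python3 - <<'E'
from station import manip
import cv2,numpy as np
ims=[]
for c in ["scene","top"]:
    im=manip.get_image(c); cv2.imwrite(f"pics/{c}0.png",im)
    i=manip.camera_info(c); print(c,np.round(i["mtx"],1).tolist(),np.round(i["R"],3).tolist(),np.round(i["t"],3).tolist())
    for n in ["casting_center","guard_center","tote_in","square","gauge_case","dial_stand"]:
        print(n,[(np.round(d["at"]).tolist(),round(d["confidence"],2)) for d in manip.landmark_of(c,n)])
print(manip.current_time(), manip.current_orientation())
E
```

```text
pics
scene [[441.6, 0.0, 318.3], [0.0, 441.6, 245.3], [0.0, 0.0, 1.0]] [[0.813, 0.583, -0.017], [0.353, -0.514, -0.782], [-0.464, 0.629, -0.623]] [-0.501, -0.113, 1.252]
casting_center [([244.0, 233.0], 0.86), ([306.0, 194.0], 0.86), ([255.0, 284.0], 0.78)]
guard_center [([183.0, 379.0], 0.75)]
tote_in [([366.0, 212.0], 0.79)]
square [([299.0, 397.0], 0.83)]
gauge_case [([381.0, 330.0], 0.56)]
dial_stand [([365.0, 180.0], 0.89)]
top [[611.1, 0.0, 330.6], [0.0, 611.1, 242.7], [0.0, 0.0, 1.0]] [[-0.018, -1.0, -0.018], [-0.994, 0.02, -0.11], [0.111, 0.015, -0.994]] [0.108, 0.567, 1.568]
casting_center [([348.0, 327.0], 0.91), ([256.0, 324.0], 0.8), ([393.0, 270.0], 0.56)]
guard_center [([485.0, 254.0], 0.71)]
tote_in [([275.0, 236.0], 0.85)]
square [([449.0, 182.0], 0.79)]
gauge_case []
dial_stand [([185.0, 288.0], 0.91)]
0.7 [ 0.59760157 -0.59757099 -0.3780148   0.37800277]
```

View pics/scene0.png

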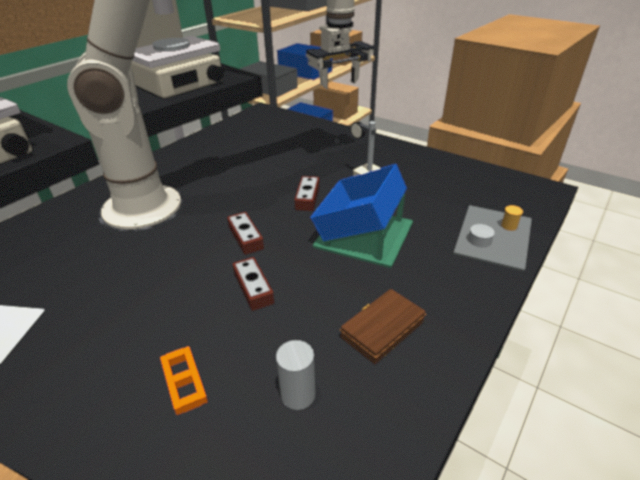

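View pics/top0.png

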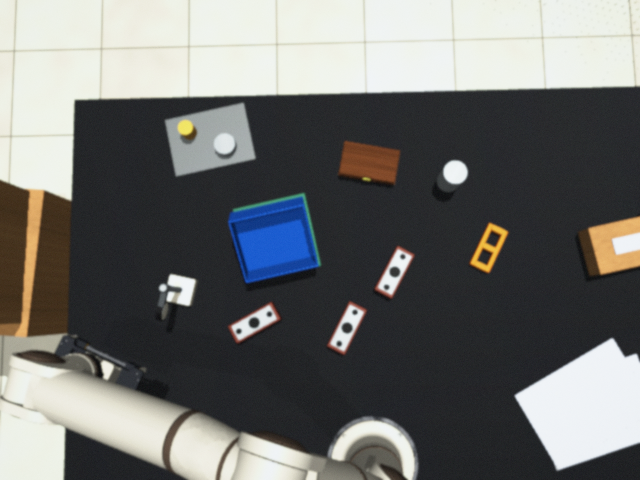

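Scene: three castings, at scene (255,284) / top (394,271), scene (244,233) / top (347,327), and scene (306,194) / top (254,322). In the top view, image-right is the robot's right (-y), so the one at top (394,271) is farthest right and is my choice. The only guard is at top (489,248), and the tote is at (275,238). Next I'll fit poses by matching silhouettes in both cameras.

```bash
cat > h.py <<'E'
import cv2,numpy as np,itertools
from scipy.optimize import minimize
from scipy.spatial.transform import Rotation as R
def proj(i,P):
    c=np.asarray(P)@np.array(i["R"]).T+np.array(i["t"]); p=c@np.array(i["mtx"]).T
    return p[:,:2]/p[:,2:]
def ray(i,px,z):
    Rm=np.array(i["R"]);t=np.array(i["t"]);o=-Rm.T@t
    d=Rm.T@np.linalg.solve(np.array(i["mtx"]),[px[0],px[1],1]); return o+d*(z-o[2])/d[2]
def box(dx,dy,z0,z1): return np.array(list(itertools.product([-dx/2,dx/2],[-dy/2,dy/2],[z0,z1])))
def rot(yaw,tilt=0): return (R.from_euler('z',yaw)*R.from_euler('y',-tilt)).as_matrix()
def hullpts(m,at):
    n,l,s,_=cv2.connectedComponentsWithStats(m.astype(np.uint8))
    ys,xs=np.nonzero(l); k=np.argmin((xs-at[0])**2+(ys-at[1])**2)
    ys,xs=np.nonzero(l==l[ys[k],xs[k]]); return cv2.convexHull(np.stack([xs,ys],1).astype(np.float32)).reshape(-1,2)
def fit(views,B,z,x0,tilt=0):
    "views: (info,hull). silhouettes matched by hull overlap"
    def cost(p):
        P=B@rot(p[2],tilt).T+[p[0],p[1],z]; c=0
        for i,h in views:
            q=cv2.convexHull(proj(i,P).astype(np.float32)); a=cv2.intersectConvexConvex(q,h.reshape(-1,1,2))[0]
            c+=1-a/(cv2.contourArea(q)+cv2.contourArea(h)-a+1e-9)
        return c/len(views)
    best=min((minimize(cost,[x0[0],x0[1],y],method='Nelder-Mead',options=dict(initial_simplex=[[x0[0]+a,x0[1]+b,y+c] for a,b,c in [(0,0,0),(.02,0,0),(0,.02,0),(0,0,.3)]],xatol=1e-4,fatol=1e-5)) for y in (x0[2] if len(x0)>2 else np.arange(-1.5,1.5,.5))),key=lambda r:r.fun)
    return best.x,best.fun
E
cat > m.py <<'E'
from h import *; from station import manip
I={c:manip.camera_info(c) for c in("top","scene")}; im={c:cv2.imread(f"pics/{c}0.png") for c in I}
def masks(c):
    h=cv2.cvtColor(im[c],cv2.COLOR_BGR2HSV).astype(int);H,S,V=h[...,0],h[...,1],h[...,2]
    return dict(cast=(V>75),guard=(H>5)&(H<22)&(S>180)&(V>120),tote=(H>102)&(H<125)&(S>130)&(V>50))
M={c:masks(c) for c in I}
J={"cast":([394,271],[255,284],box(.13,.052,0,.036),0,.036),"guard":([489,240],[183,379],box(.12,.054,0,.02),0,.02),"tote":([275,240],[360,205],box(.168,.188,-.004,.066),.068,.1)}
for k,(a,b,B,z,zr) in J.items():
    x0=ray(I["top"],a,zr); vs=[(I["top"],hullpts(M["top"][k],a)),(I["scene"],hullpts(M["scene"][k],b))]
    t=np.radians(28)*(k=="tote"); xx=[*x0[:2],[-.2,.1,.4]] if k=="tote" else x0[:2]
    for nm,v in(("both",vs),("top",vs[:1]),("scene",vs[1:])):
        p,f=fit(v,B,z,xx,t); print(k,nm,np.round(p,4),round(f,3))
        if nm=="both":
            for c in I: cv2.polylines(im[c],[np.int32(cv2.convexHull(proj(I[c],B@rot(p[2],t).T+[p[0],p[1],z]).astype(np.float32)))],True,(0,255,0),1)
for n,a in(("square",[449,182]),("dial",[185,288]),("case",[369,165]),("castB",[347,327]),("castC",[254,322])): print(n,np.round(ray(I["top"],a,0.02),3))
cv2.imwrite("pics/fit.png",np.vstack([cv2.resize(im["top"][180:330,200:520],None,fx=2,fy=2),cv2.resize(im["scene"][150:420,140:460][:,:],(640,300*0+290))]))
E
python3 m.py
```

```text
cast both [ 0.4908 -0.0679 -0.5152] 0.153
cast top [ 0.4912 -0.0681  2.6289] 0.024
cast scene [ 0.4653 -0.0496 -0.5214] 0.233
guard both [ 0.5491 -0.3198 -0.4951] 0.05
guard top [ 0.5506 -0.3195 -0.4779] 0.02
guard scene [ 0.5484 -0.3206 -0.4799] 0.026
tote both [0.5869 0.2428 0.2068] 0.032
tote top [0.5864 0.2433 0.2023] 0.024
tote scene [0.5874 0.238  0.2141] 0.015
square [ 0.727 -0.221  0.02 ]
dial [0.459 0.482 0.02 ]
case [ 0.778 -0.009  0.02 ]
castB [0.349 0.058 0.02 ]
castC [0.367 0.301 0.02 ]
```

View pics/fit.png

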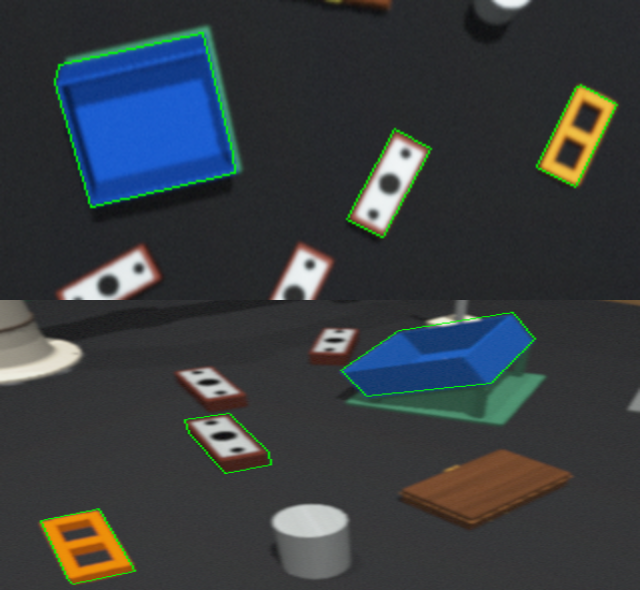

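The chosen casting, the guard and the tote all match their silhouettes. The casting's scene view only loses its dark side face, so I use the top fit of (0.491, -0.068, yaw -0.513). Now IK for the grasp and place candidates.

```bash
cat >> h.py <<'E'
CAST=np.array([.4912,-.0681]);CY=-.513;GU=np.array([.5495,-.320]);GY=-.48
T0=np.array([.5866,.2425,.068]);TR=rot(.205,np.radians(28))
def Q(jaw,app):
    "tool x=jaw, y=approach; returns wxyz"
    q=R.from_matrix(np.stack([jaw,app,np.cross(jaw,app)],1)).as_quat(); return [q[3],q[0],q[1],q[2]]
def qdown(yaw,s): return Q(s*rot(yaw)[:,1],np.array([0,0,-1.]))
def qtote(ax,s): return Q(s*TR[:,ax],-TR[:,2])
def tote(x,y,z): return T0+TR@[x,y,z]
E
python3 - <<'E'
from h import *; from station import manip
w,x,y,z=manip.current_orientation(); print(R.from_quat([x,y,z,w]).as_matrix().round(2).tolist())
def s(n,p,q):
    r=manip.inverse_kinematics(list(p),list(q)); print(n,None if r is None else np.round(r,2))
for g in(1,-1):
    s(f"cast{g}",[*CAST,.029],qdown(CY,g)); s(f"castup{g}",[*CAST,.22],qdown(CY,g))
    s(f"guard{g}",[*GU,.021],qdown(GY,g))
    for ax in(0,1):
        s(f"tote ax{ax} {g}",tote(-.008,0,.029),qtote(ax,g)); s(f"toteup ax{ax} {g}",tote(-.008,0,.15),qtote(ax,g))
E
```

```text
[[0.43, -0.0, -0.9], [0.9, 0.0, 0.43], [0.0, -1.0, 0.0]]
cast1 [ 0.19  0.54 -0.12  2.07  0.13  0.53  1.03]
castup1 [ 0.08  0.23  0.    1.97 -0.    0.95  1.14]
guard1 [ 0.45  0.72  0.05  1.73 -0.05  0.7   1.61]
tote ax0 1 [-0.35  0.46 -0.21  2.16  1.34  0.24 -1.59]
toteup ax0 1 [-0.48  0.16 -0.09  2.23  0.58  0.34 -0.88]
tote ax1 1 [-0.35  0.46 -0.21  2.16  1.34  0.24 -0.02]
toteup ax1 1 [-0.32  0.17 -0.26  2.23  0.65  0.36  0.63]
cast-1 [-0.46  0.65  0.68  2.1  -0.7   0.63 -1.38]
castup-1 [-0.68  0.32  0.91  1.99 -0.3   0.97 -1.7 ]
guard-1 [ 0.16  0.77  0.46  1.74 -0.47  0.74 -1.2 ]
tote ax0 -1 [-0.24  0.47 -0.34  2.16  1.4   0.29  1.53]
toteup ax0 -1 [-0.08  0.19 -0.53  2.22  0.77  0.39  2.1 ]
tote ax1 -1 [-1.12  0.56  0.72  2.18 -1.4   0.2  -0.59]
toteup ax1 -1 [-0.64  0.16  0.07  2.23  0.51  0.33 -2.38]
```

```bash
python3 - <<'E'
from h import *; from station import manip
q=qdown(CY,1)
manip.movel([.28,.50,.36],v=.2)
manip.reach([*CAST,.16],q); print(manip.current_joints(),manip.current_opening())
cv2.imwrite("pics/w1.png",manip.get_image("wrist"))
print(manip.movel([*CAST,.029],v=.1,f_stop=8), manip.current_position())
manip.grip(0.03); print("op",manip.current_opening())
manip.movel([*CAST,.20],v=.15); print("op",manip.current_opening(),manip.current_ft_force(),manip.current_time())
cv2.imwrite("pics/w2.png",np.hstack([cv2.resize(manip.get_image("wrist"),(400,300)),cv2.resize(cv2.imread("pics/w1.png"),(400,300))]))
E
```

```text
[ 0.0117607   0.30790122  0.08155744  2.02258486 -0.03472187  0.81175869
  1.17299528] 0.09186353997947205
False [ 0.49178648 -0.06813726  0.02957301]
op 0.05155275047456742
op 0.051871013744554585 [-0.05980672  0.8196764  -6.35961788] 7.35
```

View pics/w2.png

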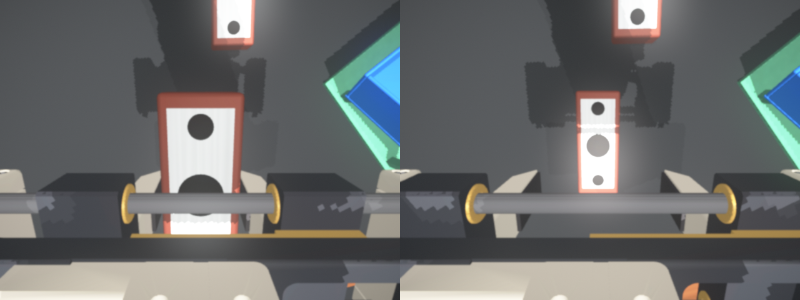

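The casting is gripped squarely at its middle (opening 51.9 mm, load about 6.4 N). Next I carry it to the tote.

```bash
cat > place.py <<'E'
from h import *; from station import manip
def place(x,y,zc,up,opening):
    "zc: nominal TCP z in tote frame at contact"
    q=qtote(1,1)
    manip.reach(tote(x,y,up),q); print("op",manip.current_opening(),np.round(manip.current_joints(),2))
    manip.movel(tote(x,y,zc+.012),v=.1); manip.sleep(.2)
    hit=manip.movel(tote(x,y,zc-.006),v=.015,f_stop=4); p=manip.current_position()
    print("hit",hit,"tote",np.round(TR.T@(np.array(p)-T0),4),np.round(manip.current_ft_force(),1))
    manip.sleep(.3); manip.grip(opening); manip.sleep(.2); print(manip.current_opening(),manip.current_time())
E
python3 - <<'E'
from place import *
manip.movel([*CAST,.26],v=.2)
place(-.008,0,.0295,.16,.075)
manip.movel(tote(-.008,0,.16),v=.15)
i=manip.get_image("scene"); t=manip.get_image("top")
cv2.imwrite("pics/p1.png",np.hstack([cv2.resize(i[150:270,290:420],(390,360)),cv2.resize(t[170:310,210:340],(390,360))]))
print(manip.current_time())
E
```

```text
op 0.05225161363539061 [-0.23  0.15 -0.37  2.22  0.65  0.39  0.64]
hit True tote [-0.0082 -0.      0.0292] [-0.2 -0.1  4.3]
0.07481220219848184 12.45
13.575
```

View pics/p1.png

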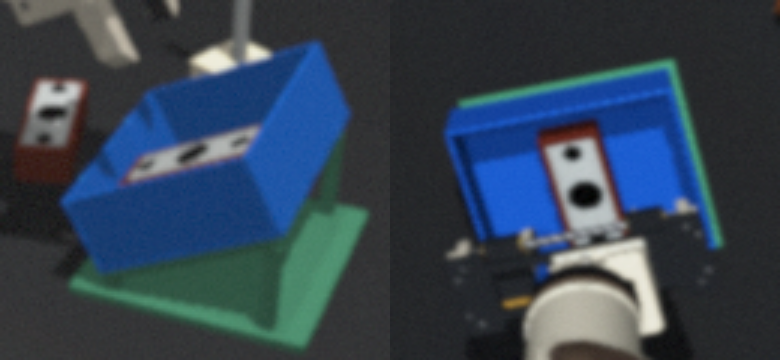

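The casting touched down at 29.2 mm against a nominal 29.5 and lies flat, aligned with the tote and let go. Next, the guard.

```bash
python3 - <<'E'
from place import *
manip.movel(tote(-.008,0,.16)+[0,0,.05],v=.2)
q=qdown(GY,1)
manip.reach([*GU,.16],q)
w=manip.get_image("wrist"); manip.grip(.09)
print(manip.movel([*GU,.0225],v=.1,f_stop=8),manip.current_position())
manip.grip(.035); print("op",manip.current_opening())
manip.movel([*GU,.25],v=.15); print("op",manip.current_opening(),manip.current_ft_force(),manip.current_time())
cv2.imwrite("pics/w3.png",np.hstack([cv2.resize(manip.get_image("wrist"),(400,300)),cv2.resize(w,(400,300))]))
E
```

```text
False [ 0.55008675 -0.32030587  0.02329836]
op 0.05402175681761926
op 0.053700140435833085 [-0.52156806  0.45886396 -0.45744445] 20.3833
```

View pics/w3.png

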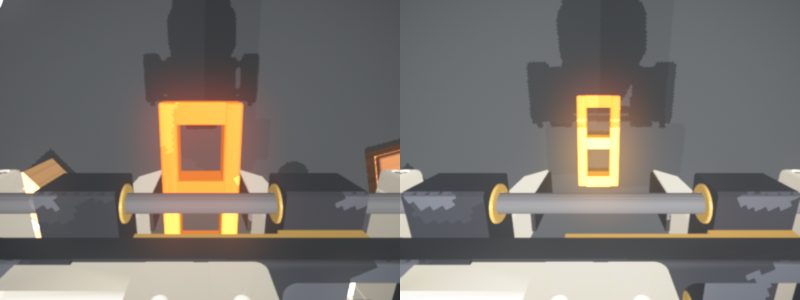

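```bash
python3 - <<'E'
from place import *
manip.reach([.50,0.0,.30],qdown(.0,1))
place(-.012,0,.0592,.17,.075)
manip.movel(tote(-.012,0,.18),v=.12)
manip.movel(tote(-.012,0,.18)+[0,0,.04],v=.2)
manip.reach([.45,-.05,.34],qdown(0,1))
i=manip.get_image("scene"); t=manip.get_image("top")
cv2.imwrite("pics/s9.png",i);cv2.imwrite("pics/t9.png",t)
I=manip.camera_info("top"); S=manip.camera_info("scene")
for n in("guard_center","square","dial_stand","gauge_case"):
    print(n,[np.round(d["at"]).tolist() for d in manip.landmark_of("scene",n)])
for c,info in(("top",I),("scene",S)): print(c,"expected guard px",proj(info,[tote(-.012,0,.046)]).round())
cv2.imwrite("pics/p2.png",np.hstack([cv2.resize(i[150:270,290:420],(390,360)),cv2.resize(t[170:310,210:340],(390,360))]))
print(manip.current_time())
E
```

```text
op 0.05399815054143606 [ 0.1   0.16 -0.73  2.22  0.74  0.44  0.56]
hit True tote [-0.0121  0.      0.0586] [-1.  -0.3  3.7]
0.07476224492947017 25.875
guard_center [[352.0, 197.0]]
square [[297.0, 398.0]]
dial_stand [[368.0, 178.0]]
gauge_case [[381.0, 329.0]]
top expected guard px [[275. 246.]]
scene expected guard px [[353. 196.]]
28.8
```

View pics/p2.png

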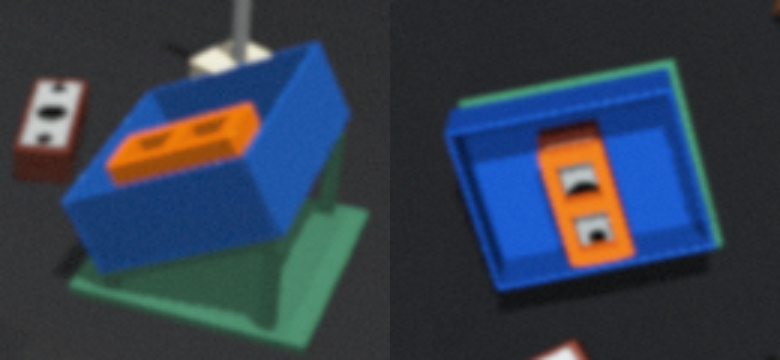

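The guard lies flat on the casting, at scene (352,197) against an expected (353,196). The arm is clear and the gauges haven't moved. I'll check that nothing is still sliding, then hand in.

```bash
python3 - <<'E'
from station import manip
import cv2,numpy as np
a=cv2.imread("pics/t9.png");manip.sleep(.8);b=manip.get_image("top")
def cen(im):
    h=cv2.cvtColor(im,cv2.COLOR_BGR2HSV)[170:310,210:340].astype(int); m=(h[...,0]>5)&(h[...,0]<22)&(h[...,1]>180)&(h[...,2]>120)
    y,x=np.nonzero(m); return x.mean().round(1)+210,y.mean().round(1)+170
print(cen(a),cen(b)); manip.finish_job()
E
```

```text
(np.float64(274.8), np.float64(247.8)) (np.float64(274.9), np.float64(247.9))
the job is handed in; nothing more can be done
```

Both parts are in the tote and the job is handed in, at about 30 s of the 72 s allowed. The interface gives no verdict, so what follows is my own checks.

- **Casting:** I took the rightmost of the three look-alikes and set it on the tote floor along the slope. It touched down with the gripper 29.2 mm above the floor, against 29.5 mm expected. The picture afterwards showed it flat and let go.
- **Guard:** I set it flat on the casting. It touched down at 58.6 mm, against 59.2 mm expected. In the last pictures it lay within about 2 pixels of its planned position and moved only 0.1 pixel over the following 0.8 s or so.
- **Gauges:** In the scene picture, the cylinder, gauge case and dial stand were within about 4 pixels of where they started. That is about the scatter of the detection network. The arm was clear of everything.
- **Disagreement:** The scene-camera pose fit of the casting was about 3 cm off the top-camera fit, because its dark side face was left out of the mask. I used the top-camera fit, and the grasp confirmed it.

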